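# Hang a copper serving bracket on its slotted stand and set the blue ramekin on it

## Task

Hook the copper bracket's two claws into the slots at the top of the aluminium uprights and press it down until it locks fully home between the orange spring catches. Then take the blue ramekin from the turntable and set it down gently, upright, in the bracket's round dish. Leave the other ramekins and everything else on the counter where they are.

Things in the scene. Friction and masses are not known exactly. Their poses are not given: they have to be found in the camera images.
- bracket: loose copper bracket, about 0.3 kg, 213 mm long, standing on the counter the way up it will hang. Origin on its underside; z up, +x to the claws, -x to the dish. At +x an upright back plate 4 mm thick, 86 mm wide, 50 mm high, back face at x = +55 mm; in the middle an upright web along x; at -x a round dish. Centre of mass near x = 0, about 20 mm up
- bracket_claws (a point): between the 2 steel claws (y = +-33 mm), on the plate's back face (bracket x +55 mm), level with the tongues' undersides, 34 mm above the bracket's underside. Claw: 8 mm wide; tongue 8 mm high, runs 12 mm back from the plate; at its end a lip 6 mm thick, round-tipped, reaches 9 mm below the tongue's underside, 6 mm behind the plate. Axes as bracket
- bracket_lugs (a point): midway between the plate's two side lugs, which the catches lock: rounded copper pins along x, 7 mm diameter, one on each side edge of the plate, centred at y = +-46 mm (bracket x = +49 mm, 10 mm above the underside). Axes as bracket
- bracket_grip (a point): middle of the bracket's web, 30 mm above its underside (bracket x = +8 mm): the point to grip, across y from above. The web is 12 mm thick (y), 42 mm high and bare from bracket x = -29 to +51 mm. Axes as bracket
- bracket_dish (a point): centre of the dish's flat floor (bracket x = -75 mm, 6 mm above the underside). The dish has a low rim, 82 mm inside and 92 mm outside diameter, its top 4 mm above the floor. Axes as bracket
- stand: fixed stand: wooden base plate 130 x 180 x 12 mm (40 mm of it ahead of the uprights), two aluminium uprights 168 mm high at y = +-33 mm, each with a slot near its top. Origin on the counter below the uprights' flat front face, midway between them; z up, the face looks along -x. The bracket hangs before the face, its axes parallel to the stand's, dish to -x, its underside 100 mm above the counter
- stand_slots (a point): midway between the 2 slots, on the front face, at their lower edges (134 mm up). Slots: 13 mm wide, at y = +-33 mm, 27 mm high; sheet 4 mm thick, open behind. With bracket_claws 11 to 18 mm above this point the claws pass in along +x till the plate meets the face; moving down puts the lips behind the sheet. Home: bracket_claws at this point, tongues on the lower edges. Axes as stand
- stand_catches (a point): midway between the 2 orange spring catches, 113 mm up, 6 mm ahead of the face. Slippery round noses, 7 mm diameter, inner sides at y = +-47.4 mm, on white blocks. The bracket's lugs are pushed down past them; they give sideways and snap back. First touch about 8 mm above home; takes about 7 to 10 N more than the bracket's weight; the last 3 mm they pull it down and hold it. Axes as stand
- blue_ramekin: blue ceramic ramekin, round and straight-sided, 62 mm outside diameter, 42 mm high, wall 5 mm, about 0.14 kg; one of four standing on the turntable, the other three are white. Origin at the centre of its underside; z up
- ramekin_1: white ramekin, same shape and size as blue_ramekin, a bystander on the turntable; origin at the centre of its underside
- ramekin_2: white ramekin, same shape and size as blue_ramekin, a bystander on the turntable; origin at the centre of its underside
- ramekin_3: white ramekin, same shape and size as blue_ramekin, a bystander on the turntable; origin at the centre of its underside
- turntable: fixed foot of a round aluminium turntable; the disc on it is 260 mm in diameter, its top 31 mm above the counter, and turns stiffly about the vertical axis if pushed. The ramekins stand about 85 mm from its axis, a quarter turn apart. Origin on the counter, on the axis
- spatula: red silicone spatula, 240 mm long, 20 mm high, lying on the counter between robot and stand; origin midway along it, on the counter; a bystander
- cups: stainless measuring cups nested together, 80 mm wide, 40 mm high, handles to one side (reaching 100 mm from the centre), standing left of the stand; a bystander. Origin at the centre of the underside
- mill: dark wooden pepper mill, 54 mm wide, 140 mm high, standing right of the stand; a bystander. Origin at the centre of the underside
- salt_jar: glass salt jar with a steel cap, 68 mm wide, 90 mm high, standing beyond the stand; a bystander. Origin at the centre of the underside
There are look-alikes about, which are no part of the job. Of the things that look like the blue_ramekin, the largest one is meant.

How it is judged:
By the outcome, as a careful person would: the job done as asked, in the order asked, and still so for the second after the job is handed in, with the robot touching nothing.
It also fails if it takes over 67 s, if anything falls off the work surface, if the arm or the gripper's body presses on something with over 40 N, if the wrist force passes 120 N, or if a joint passes its speed limit or range.

## Robot

A 7-joint arm with a two-finger parallel gripper is mounted at the origin on the work surface. World frame = base frame: x ahead of the robot, y to its left, z up, the work surface at z = 0. Lengths are in m, angles in rad, forces in N, time in s.
With the tool pointing down it reaches from about 0.4 to 0.85 m from the base axis. Payload 10.4 kg.
Tool frame: the origin (TCP) lies between the finger pads; the fingertips stand ahead of it and the grasp point (between the pads) lies 5 mm behind it (manip.tip_extent is the z of the fingertips in the tool frame, in m); z points along the fingers, y is the line along which they close (so a half turn about z gives the same grasp; the last joint's range is limited). The gripper opens to 85 mm and grips with 20 to 120 N. Pads are 22 mm wide; open, the fingers measure 114 mm over their backs; the gripper's body (76 mm by 85 mm) begins 54 mm behind the grasp point. The pads swing forward as they close: fully open they stand 13 mm farther back than shut.
Start: joints at [1.255, 0.332, -0.065, 1.46, 0.022, 1.35, -0.088], TCP at [0.18, -0.598, 0.245] pointing down, gripper open.
Joint ranges: [-2.6, 2.6], [-0.5, 2.12], [-1.47, 1.34], [0.16, 2.42], [-1.27, 4.41], [0.06, 2.06], [-2.6, 2.6]. Speed limits (rad/s): [2.22, 2.22, 2.79, 2.79, 3.14, 3.14, 3.14].

## Interface

Orientations are given as a unit quaternion [x, y, z, w].
In Python, from workcell import status, viewer, manip gives the robot as it stands.
- The arm moves only by the tool play_rows, never from a script. Its argument "plan" is one flat list of numbers, 7 for each row, row after row: the turn, a rotation vector about the tool's x, y, z in degrees, then the shift along the tool's x, y, z in m, then the opening, from 0 (shut) to 1 (fully open). In form: [ax, ay, az, dx, dy, dz, grip, ax, ay, az, dx, dy, dz, grip, ...]. A call has 1 to 20 rows; each row is the pose to reach, as a shift and turn from the pose commanded when the call began, along the tool's axes at that moment; what a row does not reach only later rows make up. A row lasts 1/8 s, in which the tool goes at most 62.5 mm and 10.7 degrees, less where a joint would pass 70% of its speed; a pose out of reach is approached as far as the arm can. A call with a gripper value outside its range is refused whole. The fingers move at their own pace and stop on an object; "squeeze" is the grip in N (left out, the last holds). Time passes only in rows, so rows that repeat a pose let the fingers close. It gives the time, the measured TCP pose, the force, the opening and the grip force at its end, in the units of the state.
- status.get_obs(): the state, without advancing time (a new reading comes with each control period).
- viewer.camera(name): name is "scene" or "side" or "wrist"; returns the picture (384x512x3 uint8, red, green, blue); there is no depth.
- viewer.camera_model(name): a dict with "fx", "fy", "cx", "cy" (pixels), "R" (3x3) and "t" (3): a world point X has camera coordinates R X + t. Camera axes: x right, y down, z forward; pixel columns grow to the right and rows downward; lengths in m; the calibration is good to about 2 mm. A picture is of the moment at which its call begins: read the wrist's pose just before it. camera_model takes no time and is no camera call; for the wrist camera it gives the pose at the moment of the call.
- manip.hand_in(): hands the job in; it is judged then, once.
The state is a dict: "clock": time; "joint_pos": joint angles; "joint_velocities": joint speeds; "tau": joint torques, N m; "position": TCP position; "ee_rot": TCP orientation; "ft_force": force on the tool from outside, world axes, zero at the start; "torque": the same for the moment, N m; "grip_width": opening from 0.0 (shut) to 1.0 (fully open); "grasp_force": force on a finger pad.
Only numpy, scipy, OpenCV 4.12 (cv2) and the standard library are available. Lean on these libraries where they do the work, as an engineer would, in place of code of your own. Each camera call takes 0.05 s, during which the arm holds its last target. There are 200 camera calls.

## Working session

There is one attempt and no reset: what is moved stays moved. The work goes in short steps, Python scripts to look and compute and a tool call to move; the robot and the scene stay as the last step left them, time stands still between calls to the robot, and variables do not carry over. Pictures are saved under pics/ and viewed, at most 10 in all, crops included, and the job is handed in when it is done.

Besides the shell and the picture viewer there is one more tool, called by a JSON object that holds its "name" and its "arguments", one argument or row to a line. play_rows: Moves the arm, as the interface text tells. Its arguments: {"type":"object","properties":{"plan":{"type":"array","items":{"type":"number"}},"squeeze":{"type":"number"}},"required":["plan"]}

```bash
ls; mkdir -p pics; python3 - <<'E'
from workcell import status, viewer, manip
import cv2,numpy as np
o=status.get_obs();print(o['position'],o['ee_rot'],o['grip_width'],manip.tip_extent)
for n in ['scene','side','wrist']:
    m=viewer.camera_model(n);im=viewer.camera(n);cv2.imwrite(f'pics/{n}0.png',im[:,:,::-1])
    R=np.array(m['R']);print(n,m['fx'],m['cx'],m['cy'],'C',-R.T@np.array(m['t']),'fwd',R[2])
a=cv2.imread('pics/scene0.png');b=cv2.imread('pics/side0.png')
cv2.imwrite('pics/v0.png',cv2.resize(a,(800,600),interpolation=cv2.INTER_CUBIC))
cv2.imwrite('pics/v1.png',cv2.resize(b,(800,600),interpolation=cv2.INTER_CUBIC))
E
```

```text
pics
[ 0.18030798 -0.59805514  0.24449246] [ 9.89296611e-01  1.45916726e-01 -1.45087700e-04 -7.10246192e-04] 0.9982713707494852 0.014
scene 383.872342944556 253.2119915856196 186.0387115243072 C [ 1.1890645  -0.08299789  0.94939321] fwd [-0.61645882  0.13204462 -0.77623627]
side 493.48324384531145 250.7270029974683 189.12316475387513 C [-0.24881148  1.04428573  1.05505577] fwd [ 0.48976275 -0.62264539 -0.61028286]
wrist 285.9504944333768 254.0964818816798 193.3391503811303 C [ 0.25232034 -0.57660657  0.37305846] fwd [-0.27974687 -0.08398741 -0.95639312]
```

View pics/v0.png

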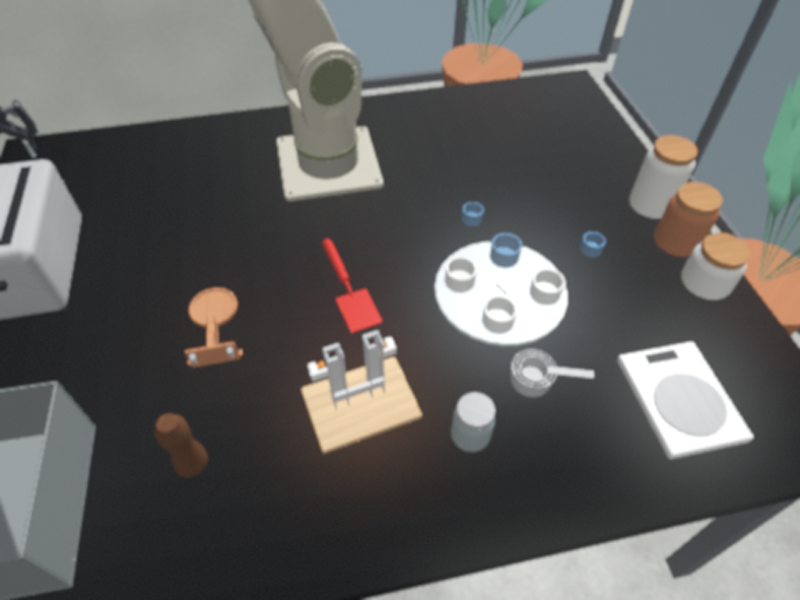

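View pics/v1.png

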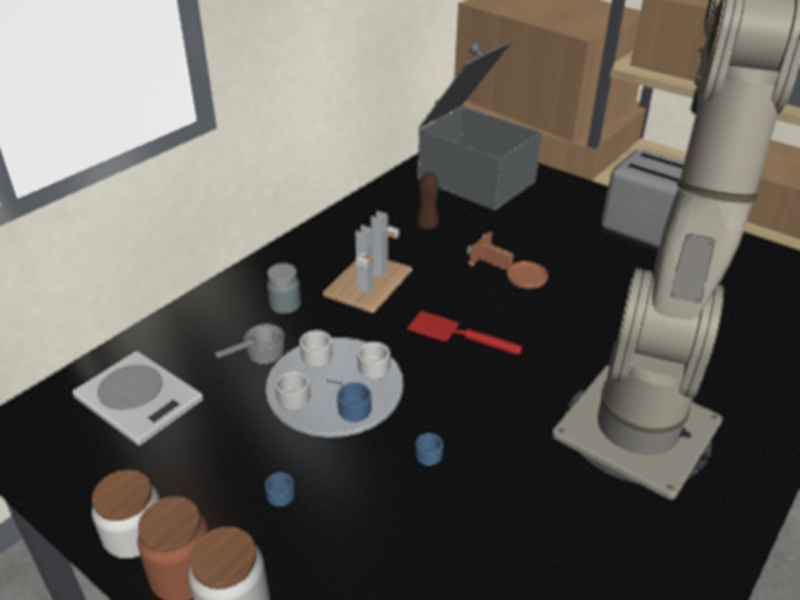

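Scene view (800x600 scale): bracket dish at (213,306), plate at (214,354), stand uprights at (335,350) and (373,340), turntable at (502,290). Blue candidates are (507,248), which is largest and on the turntable, plus two small cups on the counter at (473,212) and (594,243). I choose (507,248).

```bash
cat > h.py <<'E'
import cv2,numpy as np
from workcell import status,viewer,manip
from scipy.spatial.transform import Rotation as Rot
def ray(m,p):
    R=np.array(m['R']);C=-R.T@np.array(m['t']).ravel()
    d=R.T@np.array([(p[0]-m['cx'])/m['fx'],(p[1]-m['cy'])/m['fy'],1.]);return C,d
def plane(m,p,z):
    C,d=ray(m,p);return C+d*(z-C[2])/d[2]
def tri(m1,p1,m2,p2):
    C1,d1=ray(m1,p1);C2,d2=ray(m2,p2)
    s=np.linalg.lstsq(np.c_[d1,-d2],C2-C1,rcond=None)[0]
    a,b=C1+s[0]*d1,C2+s[1]*d2;return (a+b)/2,np.linalg.norm(a-b)*1e3
def proj(m,X):
    c=np.array(m['R'])@X+np.array(m['t']).ravel();return np.array([m['fx']*c[0]/c[2]+m['cx'],m['fy']*c[1]/c[2]+m['cy']])
def blobs(im,lo,hi,amin=15):
    k=cv2.inRange(cv2.cvtColor(im,cv2.COLOR_BGR2HSV),np.array(lo),np.array(hi))
    n,l,s,c=cv2.connectedComponentsWithStats(k)
    return [(s[i,4],c[i].round(1).tolist(),s[i,:4].tolist()) for i in range(1,n) if s[i,4]>=amin],l
def totool(dw,o=None):
    o=o or status.get_obs();return Rot.from_quat(o['ee_rot']).inv().apply(dw)
E
python3 - <<'E'
from h import *
S,D=viewer.camera_model('scene'),viewer.camera_model('side')
a,b=cv2.imread('pics/scene0.png'),cv2.imread('pics/side0.png')
f=.64
print('dish',plane(S,(213*f,306*f),.01),plane(D,(527*f,274*f),.01))
print('plate',plane(S,(214*f,346*f),.05))
for n,im in(('s',a),('d',b)):
  print(n,'blue',[x for x in blobs(im,(100,90,40),(118,255,255))[0]])
  print(n,'orange',[x for x in blobs(im,(4,150,120),(16,255,255),4)[0]])
print('ram',plane(S,(507*f,243*f),.073),plane(D,(354*f,390*f),.073))
print('tt',plane(S,(502*f,290*f),.031),plane(D,(335*f,385*f),.031))
print('up',tri(S,(334*f,349*f),D,(380*f,216*f)),tri(S,(373*f,337*f),D,(364*f,231*f)))
E
```

```text
dish [ 0.40638383 -0.28434899  0.01      ] [ 0.39556344 -0.27902386  0.01      ]
plate [ 0.53239377 -0.27586646  0.05      ]
s blue [(np.int32(96), [301.8, 134.4], [296, 130, 13, 10]), (np.int32(118), [379.7, 153.6], [373, 148, 15, 12])]
s orange [(np.int32(10), [204.9, 232.2], [204, 231, 3, 4])]
d blue [(np.int32(389), [226.5, 256.8], [217, 246, 20, 23]), (np.int32(348), [274.2, 286.9], [265, 276, 19, 23]), (np.int32(358), [178.5, 312.8], [169, 302, 20, 23])]
d orange []
ram [0.41856413 0.31109522 0.073     ] [0.42010934 0.3034509  0.073     ]
tt [0.50152692 0.27907497 0.031     ] [0.4855914  0.28385728 0.031     ]
up (array([ 0.6608185 , -0.06886187,  0.16603084]), np.float64(1.9433225627761521)) (array([ 0.65096687, -0.0042036 ,  0.16448205]), np.float64(0.3023462775450154))
```

{"name": "play_rows", "arguments": {
  "plan": [0,0,0,0,0,-0.05,0.6,0,0,0,0,0,-0.1,0.6,0,0,5,0.05,-0.03,-0.1,0.6,0,0,13,0.1,-0.062,-0.1,0.6,0,0,13,0.15,-0.093,-0.1,0.6,0,0,13,0.2,-0.124,-0.1,0.6,0,0,13,0.25,-0.155,-0.1,0.6,0,0,13,0.3,-0.186,-0.1,0.6,0,0,13,0.36,-0.223,-0.08,0.6,0,0,13,0.36,-0.223,-0.04,0.6,0,0,13,0.36,-0.223,-0.035,0.6,0,0,13,0.36,-0.223,-0.035,0.6]
}}

```text
clock: 1.65
position: [0.4601, -0.2822, 0.2811]
ee_rot: [0.999, 0.032, -0.0, 0.0]
ft_force: [0.1, -0.2, 0.9]
grip_width: 0.602
grasp_force: 0.0
```

```bash
python3 - <<'E'
from h import *
import json
o=status.get_obs();print(o['clock'],o['position'],Rot.from_quat(o['ee_rot']).as_matrix().round(3).tolist(),o['ft_force'])
m=viewer.camera_model('wrist');im=viewer.camera('wrist')[:,:,::-1];cv2.imwrite('pics/w1.png',im)
json.dump({k:np.array(v).tolist() for k,v in m.items()},open('pics/w1.json','w'))
cv2.imwrite('pics/w1v.png',cv2.resize(im,(800,600),interpolation=cv2.INTER_CUBIC))
im=viewer.camera('scene')[:,:,::-1];cv2.imwrite('pics/s1.png',im)
E
```

```text
1.65 [ 0.46011167 -0.28220733  0.28110262] [[0.998, 0.064, -0.0], [0.064, -0.998, -0.0], [-0.0, 0.0, -1.0]] [ 0.059604   -0.1636001   0.85404732]
```

View pics/w1v.png

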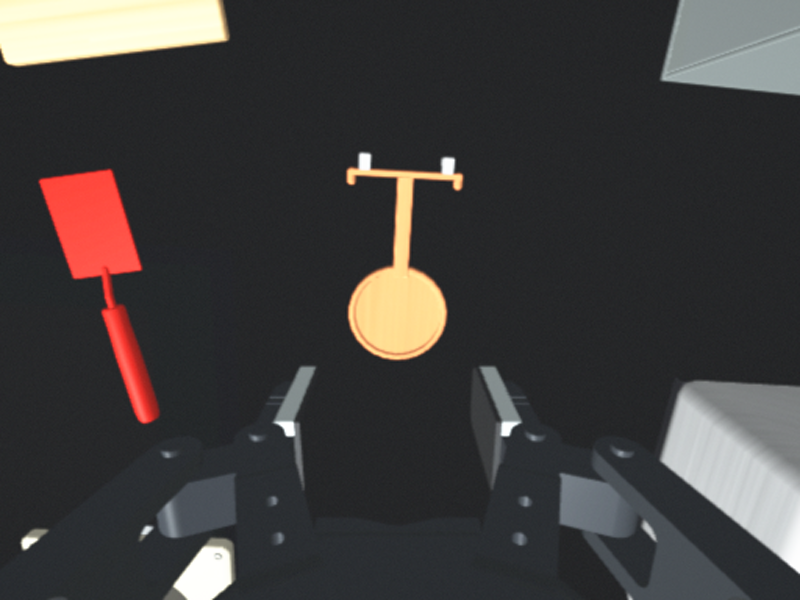

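The wrist view shows the dish at (397,312), the web running up to the plate at (405,175), and the claws at (364,161) and (447,165). The spatula and a corner of the stand base are on the left.

```bash
cat >> h.py <<'E'
def bracket(m,im,zu):
    """bracket seen from above, underside at zu"""
    hsv=cv2.cvtColor(im,cv2.COLOR_BGR2HSV)
    k=cv2.inRange(hsv,np.array((5,100,90)),np.array((20,255,255)))
    n,l,s,c=cv2.connectedComponentsWithStats(k);i=1+np.argmax(s[1:,4]);k=(l==i).astype(np.uint8)
    k2=cv2.morphologyEx(k,cv2.MORPH_OPEN,np.ones((21,21),np.uint8))
    ct=max(cv2.findContours(k2,0,2)[0],key=cv2.contourArea)
    hull=np.array([plane(m,p[0],zu+.010)[:2] for p in cv2.convexHull(ct)],np.float32)
    (dc,r)=cv2.minEnclosingCircle(hull)
    return np.array(dc),r,k,k2
E
python3 - <<'E'
from h import *
import json
m=json.load(open('pics/w1.json'));im=cv2.imread('pics/w1.png')
d,r,k,k2=bracket(m,im,0);print('dish',d,'r',r)
# dish centre by ellipse fit
ct=max(cv2.findContours(k2,0,2)[0],key=cv2.contourArea)
e=cv2.fitEllipse(ct);print('ell',e,plane(m,e[0],.010))
# claws
b,l=blobs(im,(0,0,150),(180,60,255),10)
for x in b:
  if 180<x[1][0]<330 and x[1][1]<130: print(x,plane(m,x[1],.042))
# web centre line, z=.042
W=[]
for row in range(120,168):
  c=np.where(k[row,240:275])[0]
  if 0<len(c)<14: W.append(plane(m,(240+c.mean(),row),.042)[:2])
W=np.array(W);v=cv2.fitLine(W.astype(np.float32),2,0,.01,.01).ravel();print('web',v, np.degrees(np.arctan2(v[1],v[0])),len(W))
# plate: lower row of pixels / topmost
ys,xs=np.where(k[:,215:300]);xs+=215
print('plate rows',[(r,np.where(k[r,215:310])[0].min()+215,np.where(k[r,215:310])[0].max()+215) for r in range(104,124) if k[r,215:310].any()])
E
```

```text
Traceback (most recent call last):
  File "h.py", line 27, in bracket
    ct=max(cv2.findContours(k2,0,2)[0],key=cv2.contourArea)
ValueError: max() iterable argument is empty
```

```bash
sed -i 's/i=1+np.argmax(s\[1:,4\]);k=(l==i)/i=l[int(seed[1]),int(seed[0])];assert i>0;k=(l==i)/; s/def bracket(m,im,zu):/def bracket(m,im,zu,seed):/' h.py
cat > mb.py <<'E'
from h import *
import json
m=json.load(open('pics/w1.json'));im=cv2.imread('pics/w1.png')
print(cv2.cvtColor(im,cv2.COLOR_BGR2HSV)[[200,140,20],[254,258,60]])
d,r,k,k2=bracket(m,im,0,(254,200));print('dish',d,'r',r)
ct=max(cv2.findContours(k2,0,2)[0],key=cv2.contourArea)
e=cv2.fitEllipse(ct);print('ell',e,plane(m,e[0],.010))
b,l=blobs(im,(0,0,150),(180,60,255),10)
for x in b:
  if 180<x[1][0]<330 and x[1][1]<130: print(x,plane(m,x[1],.042))
W=[]
for row in range(120,168):
  c=np.where(k[row,240:275])[0]
  if 0<len(c)<14: W.append(plane(m,(240+c.mean(),row),.042)[:2])
W=np.array(W);v=cv2.fitLine(W.astype(np.float32),2,0,.01,.01).ravel();print('web',v, np.degrees(np.arctan2(v[1],v[0])),len(W))
print('plate rows',[(r,np.where(k[r,215:310])[0].min()+215,np.where(k[r,215:310])[0].max()+215) for r in range(104,124) if k[r,215:310].any()])
E
python3 mb.py
```

```text
[[ 21 106 255]
 [ 21 105 255]
 [ 29  32 255]]Traceback (most recent call last):
  File "mb.py", line 5, in <module>
    d,r,k,k2=bracket(m,im,0,(254,200));print('dish',d,'r',r)
             ~~~~~~~^^^^^^^^^^^^^^^^^^
  File "h.py", line 25, in bracket
    n,l,s,c=cv2.connectedComponentsWithStats(k);i=l[int(seed[1]),int(seed[0])];assert i>0;k=(l==i).astype(np.uint8)
                                                                                      ^^^
AssertionError
```

```bash
sed -i 's/np.array((5,100,90)),np.array((20,255,255))/np.array((8,70,90)),np.array((27,255,255))/' h.py; python3 mb.py
```

```text
[[ 21 106 255]
 [ 21 105 255]
 [ 29  32 255]]
dish [ 0.40194899 -0.28613979] r 0.04727298021316528
ell ((253.94769287109375, 199.7887420654297), (60.27363967895508, 62.98923110961914), 90.35609436035156) [ 0.40350679 -0.28599831  0.01      ]
(np.int32(78), [232.9, 103.1], [229, 98, 8, 11]) [ 0.53692266 -0.25158364  0.042     ]
(np.int32(85), [286.4, 105.8], [282, 101, 9, 11]) [ 0.53796931 -0.31734083  0.042     ]
web [ 0.99993044  0.01179331  0.48954847 -0.2849154 ] 0.6757225 48
plate rows [(107, np.int64(223), np.int64(228)), (108, np.int64(222), np.int64(251)), (109, np.int64(222), np.int64(270)), (110, np.int64(221), np.int64(294)), (111, np.int64(221), np.int64(295)), (112, np.int64(221), np.int64(296)), (113, np.int64(221), np.int64(296)), (114, np.int64(221), np.int64(296)), (115, np.int64(221), np.int64(296)), (116, np.int64(222), np.int64(295)), (117, np.int64(222), np.int64(295)), (118, np.int64(224), np.int64(295)), (119, np.int64(253), np.int64(295)), (120, np.int64(253), np.int64(295)), (121, np.int64(253), np.int64(294)), (122, np.int64(253), np.int64(264)), (123, np.int64(253), np.int64(264))]
```

{"name": "play_rows", "arguments": {
  "plan": [0,0,0,0.03,-0.044,-0.03,0.6,0,0,-2,0.06,-0.088,-0.03,0.6,0,0,-5,0.09,-0.132,-0.03,0.6,0,0,-5,0.12,-0.176,-0.03,0.6,0,0,-5,0.154,-0.22,-0.03,0.6,0,0,-5,0.154,-0.22,-0.03,0.6,0,0,-5,0.154,-0.22,-0.03,0.6]
}}

```text
clock: 2.62
position: [0.6001, -0.0526, 0.3112]
ee_rot: [0.997, 0.076, 0.0, 0.0]
ft_force: [-0.1, -0.5, -0.4]
grip_width: 0.603
grasp_force: 0.0
```

```bash
cat > snap.py <<'E'
from h import *
import json,sys
n=sys.argv[1];cam=sys.argv[2] if len(sys.argv)>2 else 'wrist'
o=status.get_obs();print(o['clock'],o['position'],Rot.from_quat(o['ee_rot']).as_matrix().round(3).tolist(),o['ft_force'].round(1) if hasattr(o['ft_force'],'round') else o['ft_force'])
m=viewer.camera_model(cam);im=viewer.camera(cam)[:,:,::-1];cv2.imwrite(f'pics/{n}.png',im)
json.dump({k:np.array(v).tolist() for k,v in m.items()},open(f'pics/{n}.json','w'))
cv2.imwrite(f'pics/{n}v.png',cv2.resize(im,(800,600),interpolation=cv2.INTER_CUBIC))
E
python3 snap.py w2
```

```text
2.625 [ 0.60008837 -0.05258726  0.3111898 ] [[0.989, 0.151, 0.001], [0.151, -0.989, -0.001], [0.001, 0.001, -1.0]] [-0.1 -0.5 -0.4]
```

View pics/w2v.png

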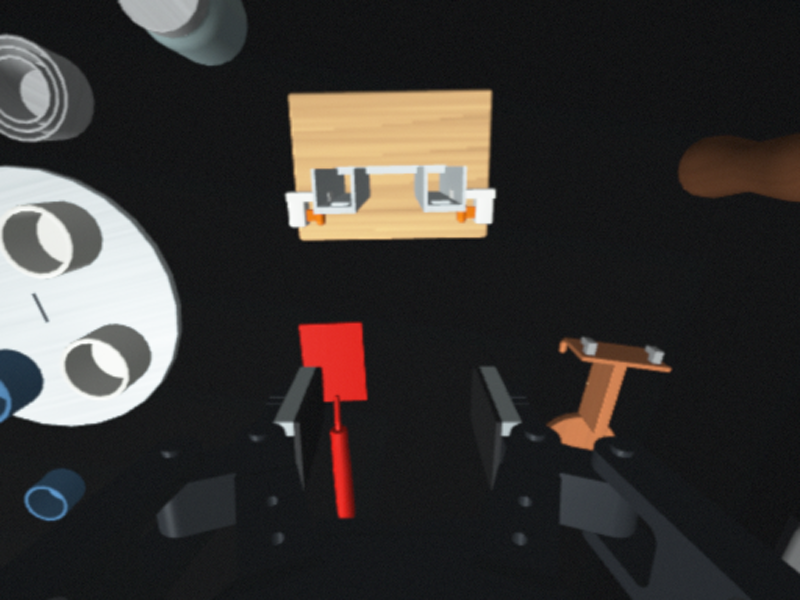

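Wrist view: stand base corners at (290,95), (491,91), (485,237) and (300,240). The upright front edges are near y=211, with orange noses at (317,217) and (464,214).

```bash
python3 - <<'E'
from h import *
import json
m=json.load(open('pics/w2.json'));im=cv2.imread('pics/w2.png')
hsv=cv2.cvtColor(im,cv2.COLOR_BGR2HSV)
print(hsv[90:150:3,[212,280],1].T.tolist());print(hsv[90:150:3,[212,280],2].T.tolist())
# base
k=np.zeros(im.shape[:2],np.uint8);k[50:165,175:325]=cv2.inRange(hsv,np.array((8,30,120)),np.array((35,255,255)))[50:165,175:325]
pts=np.array([plane(m,(x,y),.012)[:2] for y,x in zip(*np.where(k))],np.float32)
hull=cv2.convexHull(np.ascontiguousarray(pts));r=cv2.minAreaRect(hull);print('base',r,cv2.boxPoints(r).round(4).tolist())
# orange
print('or',[(x,plane(m,x[1],.113).round(4)) for x in blobs(im,(3,150,120),(18,255,255),8)[0] if x[1][1]<160])
# front edge: lowest low-sat row per column
for a,b in((203,226),(268,297)):
  E=[]
  for c in range(a,b):
    for r in range(142,120,-1):
      if hsv[r,c,1]<35 and hsv[r,c,2]>70: break
    E.append((c,r))
  print(E); Q=np.array([plane(m,(c,r+.5),.168)[:2] for c,r in E]);print(Q[0],Q[len(Q)//2],Q[-1])
E
```

```text
[[110, 106, 105, 104, 108, 107, 32, 15, 12, 18, 18, 5, 5, 14, 16, 8, 106, 105, 103, 102], [107, 105, 111, 106, 107, 49, 9, 76, 85, 85, 85, 5, 16, 13, 11, 25, 103, 105, 103, 104]]
[[221, 230, 234, 232, 225, 228, 105, 85, 84, 86, 85, 93, 97, 130, 193, 232, 231, 236, 238, 237], [224, 233, 216, 226, 229, 228, 235, 224, 224, 209, 209, 103, 97, 223, 229, 223, 235, 233, 237, 235]]
base ((0.6718896627426147, -0.03640265017747879), (0.1287139505147934, 0.1792515069246292), 9.758533477783203) [[0.5932999849319458, 0.04100000113248825], [0.6237000226974487, -0.1356000006198883], [0.7505000233650208, -0.11379999667406082], [0.7200999855995178, 0.06279999762773514]]
or [((np.int32(79), [297.7, 137.0], [292, 132, 12, 11]), array([ 0.6491, -0.0952,  0.113 ])), ((np.int32(76), [201.3, 138.9], [196, 134, 12, 10]), array([0.6306, 0.0119, 0.113 ]))]
[(203, 136), (204, 136), (205, 136), (206, 136), (207, 136), (208, 136), (209, 136), (210, 136), (211, 136), (212, 136), (213, 136), (214, 136), (215, 136), (216, 136), (217, 136), (218, 136), (219, 136), (220, 136), (221, 136), (222, 136), (223, 136), (224, 136), (225, 136)]
[0.6403885  0.00164728] [ 0.64194277 -0.00853162] [ 0.64349725 -0.01871194]
[(268, 129), (269, 131), (270, 133), (271, 134), (272, 135), (273, 135), (274, 135), (275, 135), (276, 135), (277, 135), (278, 135), (279, 135), (280, 135), (281, 135), (282, 135), (283, 135), (284, 135), (285, 135), (286, 134), (287, 134), (288, 134), (289, 134), (290, 134), (291, 134), (292, 134), (293, 134), (294, 134), (295, 134), (296, 134)]
[ 0.6559062  -0.05746164] [ 0.65246359 -0.07132183] [ 0.65534599 -0.08409899]
```

{"name": "play_rows", "arguments": {
  "plan": [0,0,4,-0.03,0.043,0,0.6,0,0,8,-0.06,0.085,0,0.6,0,0,8,-0.09,0.128,0,0.6,0,0,8,-0.12,0.17,0.05,0.6,0,0,8,-0.148,0.212,0.09,0.6,0,0,8,-0.148,0.212,0.15,0.6,0,0,8,-0.148,0.212,0.19,0.6,0,0,8,-0.148,0.212,0.19,0.6,0,0,8,-0.148,0.212,0.19,0.6]
}}

```text
clock: 3.8
position: [0.4867, -0.2845, 0.1228]
ee_rot: [1.0, 0.006, 0.001, 0.001]
ft_force: [-0.3, 0.0, -0.1]
grip_width: 0.601
grasp_force: 0.0
```

```bash
python3 - <<'E'
from h import *
o=status.get_obs();p=o['position'];X=Rot.from_quat(o['ee_rot']).as_matrix()
print(o['clock'],p,'yaw',np.degrees(np.arctan2(X[1,0],X[0,0])),totool(np.array([.4855,-.285,.025])-p,o))
E
```

```text
3.8 [ 0.48673274 -0.28454359  0.12277886] yaw 0.7156787366757041 [-0.00147921  0.00027168  0.09777613]
```

{"name": "play_rows", "arguments": {
  "plan": [0,0,0,-0.001,0,0.04,0.5,0,0,0,-0.001,0,0.08,0.5,0,0,0,-0.001,0,0.097,0.5,0,0,0,-0.001,0,0.097,0.5,0,0,0,-0.001,0,0.097,0,0,0,0,-0.001,0,0.097,0,0,0,0,-0.001,0,0.097,0,0,0,0,-0.001,0,0.097,0,0,0,0,-0.001,0,0.097,0,0,0,0,-0.001,0,0.097,0],
  "squeeze": 80
}}

```text
clock: 5.05
position: [0.4862, -0.2842, 0.0253]
ee_rot: [1.0, 0.007, 0.001, 0.001]
ft_force: [-0.5, -0.1, 7.2]
grip_width: 0.123
grasp_force: 79.0
```

{"name": "play_rows", "arguments": {
  "plan": [0,0,0,0,0,-0.03,0,0,0,0,0,0,-0.08,0,0,0,0,0,-0.02,-0.125,0,0,0,-3,0.01,-0.06,-0.16,0,0,0,-6,0.03,-0.1,-0.175,0,0,0,-9,0.045,-0.14,-0.175,0,0,0,-9,0.06,-0.18,-0.175,0,0,0,-9,0.073,-0.21,-0.175,0,0,0,-9,0.079,-0.228,-0.175,0,0,0,-9,0.079,-0.228,-0.175,0,0,0,-9,0.079,-0.228,-0.175,0]
}}

```text
clock: 6.42
position: [0.5606, -0.0556, 0.1985]
ee_rot: [0.996, 0.085, -0.0, 0.0]
ft_force: [0.4, -0.7, -3.0]
grip_width: 0.126
grasp_force: 78.4
```

```bash
python3 snap.py w3
```

```text
6.425 [ 0.56061587 -0.05563712  0.19850399] [[0.986, 0.169, 0.0], [0.169, -0.986, -0.001], [-0.0, 0.001, -1.0]] [ 0.4 -0.7 -3. ]
```

View pics/w3v.png

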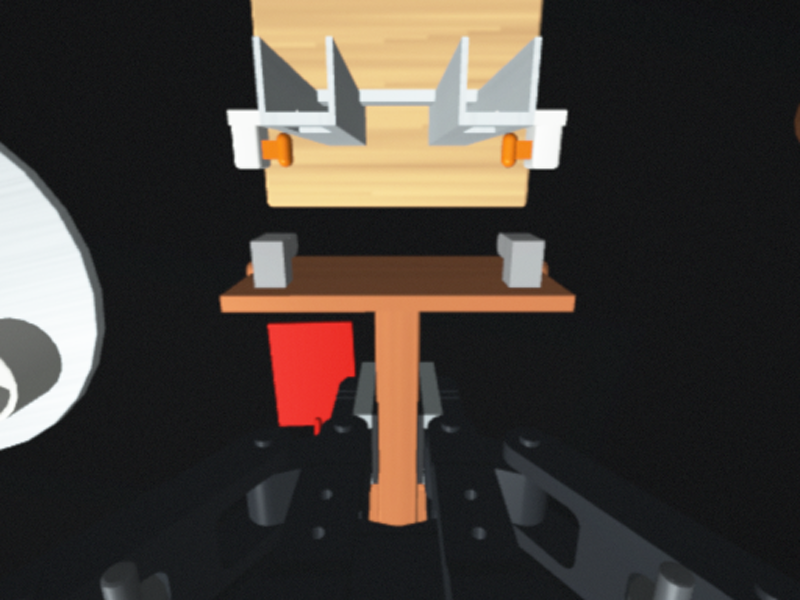

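Held bracket: claws at (271,263) and (522,263), plate top edge at y=303. The stand noses are at (285,150) and (510,150), uprights centred near x=399. The bracket is nearly aligned, so I'll compute the residuals.

```bash
python3 - <<'E'
from h import *
import json
m=json.load(open('pics/w3.json'));im=cv2.imread('pics/w3.png');hsv=cv2.cvtColor(im,cv2.COLOR_BGR2HSV)
T=np.array([.56062,-.05564,.1985]);X=np.array([.986,.169]);Y=np.array([-.169,.986])
def rel(p,z): # in bracket-ish axes rel. to TCP, mm
    q=plane(m,p,z)[:2]-T[:2];return np.round([q@X*1e3,q@Y*1e3],2)
u=.1732
b=[(x,rel(x[1],.113)) for x in blobs(im,(3,180,120),(18,255,255),8)[0] if x[1][1]<115];print('noses',b)
# catches white-nose extents: inner side at row 96
k=cv2.inRange(hsv,np.array((3,180,90)),np.array((18,255,255)))
for r in (92,96,100):
  c=np.where(k[r,150:360])[0]+150;g=np.argmax(np.diff(c));print('inner',c[g]+1,c[g+1],rel((c[g]+.5,r),.113),rel((c[g+1]-.5,r),.113))
# claws: grey low-sat
kc=cv2.inRange(hsv,np.array((0,0,135)),np.array((180,40,255)))
n,l,s,c=cv2.connectedComponentsWithStats(kc)
for i in range(1,n):
  if s[i,4]>100 and 145<c[i][1]<190: x,y,w,h=s[i,:4];print('claw',s[i],rel((x-.5,y+h-4),u+.042),rel((x+w-.5,y+h-4),u+.042),'root',rel((x+w/2,y+h-.5),u+.042))
# plate top face
kp=cv2.inRange(hsv,np.array((5,80,150)),np.array((27,255,255)))
c=np.where(kp[194,100:400])[0]+100;print('plate',rel((c[0]-.5,194),u+.05),rel((c[-1]+.5,194),u+.05))
for cc in (170,200,300,330): r=np.where(kp[180:205,cc])[0]+180;print('plate rows',cc,r[0],r[-1],rel((cc,r[0]-.5),u+.05),rel((cc,r[-1]+.5),u+.05))
# upright front edges and sides
print(hsv[70:95,205,2].tolist(),hsv[70:95,205,1].tolist())
print(hsv[75,155:355,2].tolist())
# base front edge
kw=cv2.inRange(hsv,np.array((15,60,150)),np.array((35,255,255)))
for cc in(190,254,320): r=np.where(kw[:140,cc])[0][-1];print('basefront',rel((cc,r+.5),.012))
c=np.where(kw[125,150:360])[0]+150;print('basesides',rel((c[0]-.5,125),.012),rel((c[-1]+.5,125),.012))
E
```

```text
noses [((np.int32(281), [177.9, 95.5], [168, 86, 19, 21]), array([82.33, 53.75])), ((np.int32(278), [328.9, 95.6], [321, 86, 19, 21]), array([ 82.24, -53.24]))]
inner 186 322 [84.67 48.21] [ 84.65 -47.83]
inner 187 321 [81.99 47.69] [ 81.98 -47.3 ]
inner 187 321 [79.3  47.88] [ 79.28 -47.48]
claw [319 150  29  34 782] [ 46.66 -25.99] [ 46.65 -37.69] root [ 45.2  -32.16]
claw [160 154  23  30 595] [46.71 38.08] [46.7  28.82] root [45.24 33.37]
plate [43.27 43.1 ] [ 43.21 -42.73]
plate rows 170 189 199 [45.44 31.72] [41.07 32.1 ]
plate rows 200 189 199 [45.43 20.41] [41.06 20.65]
plate rows 300 189 198 [ 45.4  -17.34] [ 41.43 -17.53]
plate rows 330 189 198 [ 45.39 -28.68] [ 41.42 -28.99]
[98, 154, 236, 240, 240, 240, 240, 240, 240, 234, 205, 217, 237, 239, 232, 182, 172, 173, 173, 175, 175, 190, 224, 232, 235] [16, 15, 10, 9, 9, 9, 9, 9, 10, 11, 17, 15, 10, 10, 11, 17, 16, 15, 16, 16, 9, 35, 96, 104, 103]
[250, 250, 250, 250, 250, 250, 250, 250, 250, 250, 248, 243, 239, 239, 240, 241, 240, 239, 238, 237, 238, 238, 239, 241, 240, 241, 240, 240, 241, 241, 241, 241, 241, 242, 242, 242, 24
[... 214 characters left out ...]
, 242, 241, 242, 242, 241, 242, 241, 241, 241, 241, 242, 242, 242, 242, 242, 242, 242, 242, 242, 242, 242, 242, 242, 242, 242, 242, 242, 242, 242, 242, 242, 242, 242, 242, 241, 237, 218, 187, 187, 188, 187, 187, 187, 185, 185, 185, 186, 185, 184, 184, 185, 185, 185, 183, 185, 212, 235, 240, 240, 241, 242, 241, 240, 239, 238, 238, 239, 240, 241, 241, 241, 241, 242, 241, 241, 241, 241, 241, 241, 241, 241, 241, 241, 241, 241, 241, 241, 241, 241, 240, 240, 240, 240, 239, 238, 239, 240, 240, 239, 238, 237, 237, 237, 240, 245, 250, 250, 250, 250, 250, 250, 250, 250, 250, 250, 250, 250]
basefront [48.88 68.86]
basefront [48.85 -0.27]
basefront [ 48.83 -71.63]
basesides [55.73 89.33] [ 55.67 -88.9 ]
```

{"name": "play_rows", "arguments": {
  "plan": [0,0,0,0,0,0.03,0,0,0,0,0,0,0.059,0,0,0,0,0.01,0,0.059,0,0,0,0,0.025,0,0.059,0,0,0,0,0.025,0,0.059,0,0,0,0,0.025,0,0.059,0]
}}

```text
clock: 7.22
position: [0.5857, -0.0505, 0.14]
ee_rot: [0.996, 0.085, 0.0, 0.0]
ft_force: [-0.1, 0.2, -2.8]
grip_width: 0.125
grasp_force: 78.3
```

```bash
python3 snap.py w4; python3 snap.py d4 side; python3 - <<'E'
import cv2
a=cv2.imread('pics/w4.png')[40:240,100:400];b=cv2.imread('pics/d4.png')[110:220,190:340]
cv2.imwrite('pics/c4.png',cv2.vconcat([cv2.resize(a,(450,300)),cv2.resize(b,(450,300),interpolation=2)]))
E
```

```text
7.225 [ 0.5857075  -0.05048294  0.140041  ] [[0.986, 0.169, 0.001], [0.169, -0.986, -0.0], [0.001, 0.0, -1.0]] [-0.1  0.2 -2.8]
7.275 [ 0.58548821 -0.05050655  0.13989083] [[0.986, 0.169, 0.0], [0.169, -0.986, -0.0], [0.0, 0.0, -1.0]] [-0.7 -0.3 -3.1]
```

View pics/c4.png

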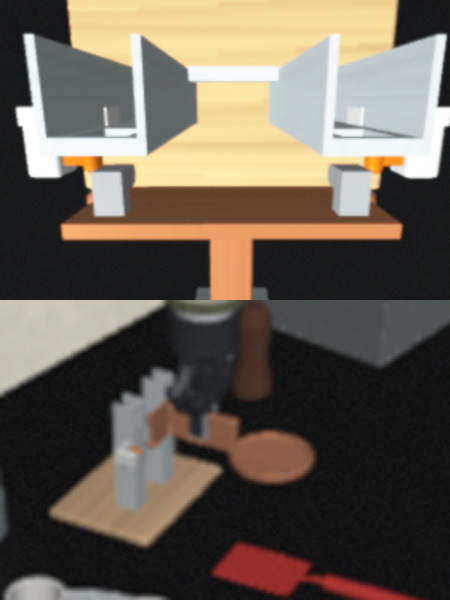

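The claws sit in front of the slots, centred in the wrist view. I'll advance the rest of the way.

{"name": "play_rows", "arguments": {
  "plan": [0,0,0,0.006,0,0,0,0,0,0,0.012,0,0,0,0,0,0,0.015,0,0,0,0,0,0,0.0165,0,0,0,0,0,0,0.0165,0,0,0]
}}

```text
clock: 7.95
position: [0.6018, -0.0473, 0.1392]
ee_rot: [0.996, 0.085, -0.0, 0.0]
ft_force: [-0.2, -1.0, -3.2]
grip_width: 0.127
grasp_force: 78.4
```

{"name": "play_rows", "arguments": {
  "plan": [0,0,0,0.001,0,0,0,0,0,0,0.002,0,0,0,0,0,0,0.002,0,0,0,0,0,0,0.002,0,0,0]
}}

```text
clock: 8.45
position: [0.6027, -0.0471, 0.139]
ee_rot: [0.996, 0.085, -0.001, 0.0]
ft_force: [-6.8, 0.9, -0.8]
grip_width: 0.127
grasp_force: 78.9
```

{"name": "play_rows", "arguments": {
  "plan": [0,0,0,-0.0007,0,0,0,0,0,0,-0.0007,0,0.002,0,0,0,0,-0.0007,0,0.004,0,0,0,0,-0.0007,0,0.0055,0,0,0,0,-0.0007,0,0.0055,0]
}}

```text
clock: 9.07
position: [0.6028, -0.0476, 0.1337]
ee_rot: [0.996, 0.085, -0.0, 0.0]
ft_force: [-4.5, -2.3, -1.3]
grip_width: 0.129
grasp_force: 78.7
```

{"name": "play_rows", "arguments": {
  "plan": [0,0,0,-0.0006,0,0.002,0,0,0,0,-0.0006,0,0.004,0,0,0,0,-0.0006,0,0.006,0,0,0,0,-0.0006,0,0.008,0,0,0,0,-0.0006,0,0.0095,0,0,0,0,-0.0006,0,0.0095,0]
}}

```text
clock: 9.82
position: [0.6029, -0.0479, 0.1249]
ee_rot: [0.996, 0.085, 0.001, 0.001]
ft_force: [-4.9, -3.5, 3.3]
grip_width: 0.128
grasp_force: 79.4
```

{"name": "play_rows", "arguments": {
  "plan": [0,0,0,0,0,0.001,0,0,0,0,0,0,0.002,0,0,0,0,0,0,0.003,0,0,0,0,0,0,0.003,0]
}}

```text
clock: 10.32
position: [0.6029, -0.048, 0.1244]
ee_rot: [0.996, 0.085, 0.001, 0.001]
ft_force: [-17.7, -4.0, 27.3]
grip_width: 0.129
grasp_force: 83.2
```

```bash
python3 snap.py w5; python3 snap.py d5 side;python3 snap.py s5 scene; python3 - <<'E'
import cv2
a=cv2.imread('pics/w5.png')[40:240,100:400];b=cv2.imread('pics/d5.png')[110:220,190:340];c=cv2.imread('pics/s5.png')[170:290,170:290]
cv2.imwrite('pics/c5.png',cv2.hconcat([cv2.resize(a,(390,260)),cv2.resize(c,(260,260)) ]))
E
```

```text
10.325 [ 0.6029017  -0.04796871  0.12444431] [[0.986, 0.169, 0.002], [0.169, -0.986, -0.002], [0.001, 0.002, -1.0]] [-17.7  -4.   27.3]
10.375 [ 0.60290073 -0.04799212  0.12446423] [[0.986, 0.169, 0.002], [0.169, -0.986, -0.002], [0.001, 0.002, -1.0]] [-19.5  -2.9  27.5]
10.425 [ 0.60288132 -0.0479886   0.1244355 ] [[0.986, 0.169, 0.002], [0.169, -0.986, -0.002], [0.001, 0.002, -1.0]] [-18.7  -3.4  26.4]
```

View pics/c5.png

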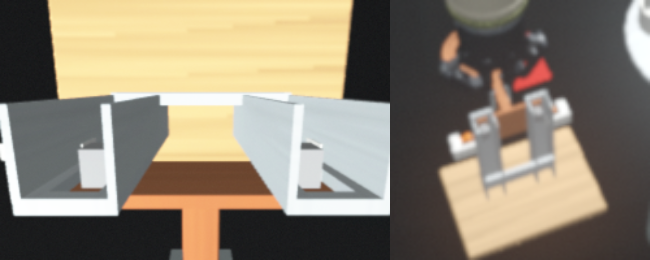

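Hard stop at 27 N with the lips hooked behind the sheet in both uprights, so the bracket is home. Releasing it and moving to view the ramekin.

{"name": "play_rows", "arguments": {
  "plan": [0,0,0,-0.0005,0,-0.002,0,0,0,0,-0.0005,0,-0.003,0,0,0,0,-0.0005,0,-0.003,0.5,0,0,0,-0.0005,0,-0.003,0.5,0,0,0,-0.0005,0,-0.003,0.5,0,0,0,-0.0005,0,-0.003,0.5,0,0,0,0,0,-0.03,0.5,0,0,0,0,0,-0.08,0.5,0,0,0,0,0,-0.14,1,0,0,0,-0.03,-0.04,-0.17,1]
}}

```text
clock: 11.72
position: [0.5676, -0.0147, 0.2942]
ee_rot: [0.997, 0.083, 0.002, 0.0]
ft_force: [0.0, 0.1, 0.5]
grip_width: 0.902
grasp_force: 0.0
```

```bash
python3 - <<'E'
from h import *
o=status.get_obs();p=o['position'];print(p,o['ft_force'],totool(np.array([.39,.29,.24])-p,o))
E
python3 snap.py w6
```

```text
[ 0.56761363 -0.01474269  0.29415701] [0.02218898 0.05155308 0.47646493] [-0.12492118 -0.32997335  0.05347879]
11.725 [ 0.56761363 -0.01474269  0.29415701] [[0.986, 0.166, 0.004], [0.166, -0.986, 0.0], [0.004, 0.001, -1.0]] [0.  0.1 0.5]
```

{"name": "play_rows", "arguments": {
  "plan": [0,0,0,-0.02,-0.055,0,1,0,0,0,-0.04,-0.11,0,1,0,0,0,-0.06,-0.165,0,1,0,0,0,-0.085,-0.22,0.01,1,0,0,0,-0.105,-0.275,0.03,1,0,0,0,-0.125,-0.33,0.053,1,0,0,0,-0.125,-0.33,0.053,1,0,0,0,-0.125,-0.33,0.053,1,0,0,0,-0.125,-0.33,0.053,1]
}}

```text
clock: 12.9
position: [0.3879, 0.2901, 0.2386]
ee_rot: [0.996, 0.084, 0.0, 0.0]
ft_force: [-0.1, -0.6, -0.5]
grip_width: 0.999
grasp_force: 0.0
```

```bash
python3 snap.py w7
```

```text
12.9 [0.38789583 0.29009515 0.23857611] [[0.986, 0.168, 0.001], [0.168, -0.986, -0.0], [0.001, 0.0, -1.0]] [-0.1 -0.6 -0.5]
```

View pics/w7v.png

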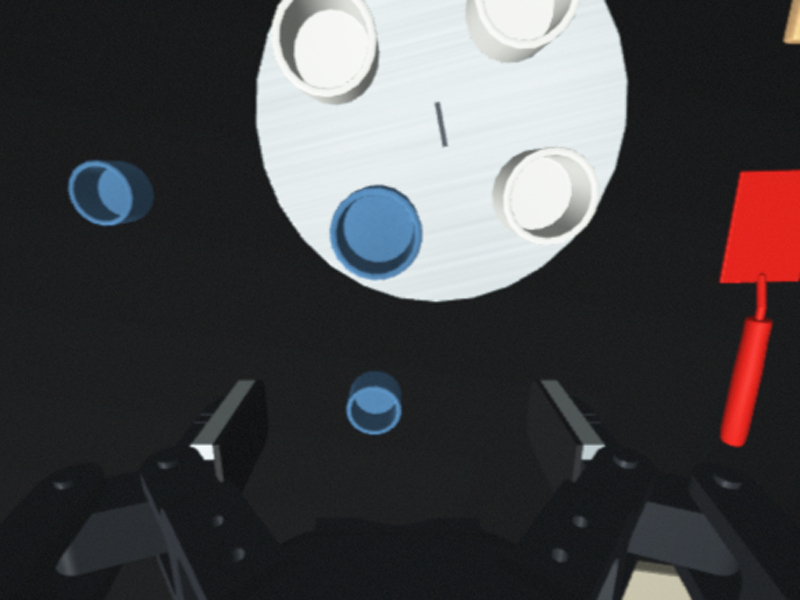

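The large blue ramekin is on the turntable at (377,232). The small look-alike cups are at (110,192) and (375,403) on the counter, so the choice is confirmed.

```bash
python3 - <<'E'
from h import *
import json
m=json.load(open('pics/w7.json'));im=cv2.imread('pics/w7.png')
b,l=blobs(im,(95,80,60),(125,255,255),300)
o=status.get_obs()
for x in b: print(x)
i=l[148,241];k=(l==i).astype(np.uint8)
ct=max(cv2.findContours(k,0,2)[0],key=cv2.contourArea)
h=np.array([plane(m,p[0],.073)[:2] for p in cv2.convexHull(ct)],np.float32)
c,r=cv2.minEnclosingCircle(h);e=cv2.fitEllipse(ct);q=plane(m,e[0],.073)
print(c,r,q,e)
T=np.array([(c[0]+q[0])/2,(c[1]+q[1])/2,.031+.022]);print(totool(T-o['position'],o))
E
```

```text
(np.int32(1863), [69.5, 122.7], [43, 102, 55, 43])
(np.int32(2738), [240.2, 148.7], [211, 119, 59, 60])
(np.int32(1196), [239.1, 258.1], [221, 238, 36, 41])
(0.417802095413208, 0.3093130588531494) 0.030856233090162277 [0.41840349 0.30948156 0.073     ] ((240.2095184326172, 148.7671356201172), (57.44158935546875, 58.84856033325195), 177.5264434814453)
[ 0.03293727 -0.01393405  0.18559249]
```

{"name": "play_rows", "arguments": {
  "plan": [0,0,0,0.033,-0.014,0.04,1,0,0,0,0.033,-0.014,0.09,1,0,0,0,0.033,-0.014,0.13,1,0,0,0,0.033,-0.014,0.165,1,0,0,0,0.033,-0.014,0.185,1,0,0,0,0.033,-0.014,0.185,1,0,0,0,0.033,-0.014,0.185,1]
}}

```text
clock: 13.82
position: [0.4179, 0.3109, 0.0546]
ee_rot: [0.996, 0.085, 0.001, -0.0]
ft_force: [-0.2, 0.6, 1.3]
grip_width: 1.002
grasp_force: 0.0
```

```bash
python3 snap.py w8
```

```text
13.825 [0.41788904 0.31093285 0.05460003] [[0.986, 0.169, 0.002], [0.169, -0.986, 0.001], [0.002, -0.001, -1.0]] [-0.2  0.6  1.3]
```

View pics/w8v.png

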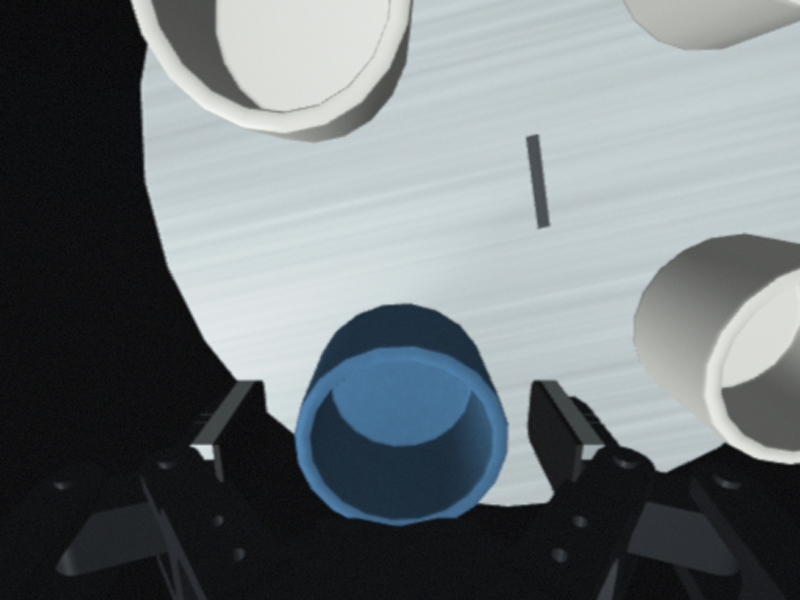

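{"name": "play_rows", "arguments": {
  "plan": [0,0,0,0,0.0015,0.001,0.9,0,0,0,0,0.0015,0.001,0.8,0,0,0,0,0.0015,0.001,0.75,0,0,0,0,0.0015,0.001,0.7,0,0,0,0,0.0015,0.001,0.6,0,0,0,0,0.0015,0.001,0.5,0,0,0,0,0.0015,0.001,0.5],
  "squeeze": 35
}}

```text
clock: 14.75
position: [0.4175, 0.3092, 0.0528]
ee_rot: [0.996, 0.085, 0.0, -0.0]
ft_force: [-0.9, -0.9, 5.6]
grip_width: 0.713
grasp_force: 37.7
```

```bash
python3 - <<'E'
from h import *
import json
m=json.load(open('pics/w6.json'));im=cv2.imread('pics/w6.png');hsv=cv2.cvtColor(im,cv2.COLOR_BGR2HSV)
print('pred dish px',proj(m,np.array([.5193,-.0625,.11])))
k=cv2.inRange(hsv,np.array((5,70,60)),np.array((27,255,255)));n,l,s,c=cv2.connectedComponentsWithStats(k)
for i in range(1,n):
  if s[i,4]>200: print(s[i],c[i])
cv2.imwrite('pics/w6c.png',im)
E
```

```text
pred dish px [286.95265278 222.55690348]
[  210    35   143   221 16336] [280.75177522 124.5456048 ]
[ 475   80   37   33 1062] [494.12052731  96.22222222]
```

{"name": "play_rows", "arguments": {
  "plan": [0,0,0,0,0,-0.02,0.5,0,0,0,0,0,-0.06,0.5,0,0,0,0,0,-0.11,0.5,0,0,0,0,0.02,-0.15,0.5,0,0,0,0.005,0.06,-0.167,0.5,0,0,0,0.01,0.11,-0.167,0.5,0,0,0,0.016,0.16,-0.167,0.5,0,0,0,0.021,0.21,-0.167,0.5,0,0,0,0.026,0.26,-0.167,0.5,0,0,0,0.032,0.31,-0.167,0.5,0,0,0,0.0376,0.35,-0.167,0.5,0,0,0,0.0376,0.375,-0.167,0.5,0,0,0,0.0376,0.384,-0.167,0.5,0,0,0,0.0376,0.384,-0.167,0.5,0,0,0,0.0376,0.384,-0.167,0.5]
}}

```text
clock: 16.62
position: [0.5195, -0.0615, 0.2196]
ee_rot: [0.996, 0.086, 0.0, -0.0]
ft_force: [0.3, 0.6, -1.2]
grip_width: 0.71
grasp_force: 38.9
```

```bash
python3 snap.py w9; python3 snap.py d9 side; python3 snap.py s9 scene; python3 - <<'E'
import cv2
a=cv2.imread('pics/w9.png')[20:340];b=cv2.imread('pics/d9.png')[90:250,170:400];c=cv2.imread('pics/s9.png')[130:290,130:360]
cv2.imwrite('pics/c9.png',cv2.vconcat([cv2.resize(a,(480,300)),cv2.hconcat([cv2.resize(b,(400,280),interpolation=2),cv2.resize(c,(400,280),interpolation=2)])[:,:]]) if 0 else cv2.hconcat([cv2.vconcat([cv2.resize(b,(400,290)),cv2.resize(c,(400,290))]),cv2.resize(a,(400,580))]))
E
```

```text
16.625 [ 0.51946249 -0.06147337  0.21963078] [[0.985, 0.172, 0.0], [0.172, -0.985, 0.0], [0.0, -0.0, -1.0]] [ 0.3  0.6 -1.2]
16.675 [ 0.51948607 -0.0615687   0.21959072] [[0.985, 0.172, 0.0], [0.172, -0.985, 0.0], [0.0, -0.0, -1.0]] [ 0.8  0.6 -1.8]
16.725 [ 0.51946718 -0.06178444  0.21950474] [[0.985, 0.172, 0.0], [0.172, -0.985, 0.0], [0.0, -0.0, -1.0]] [-0.4  0.1 -2. ]
```

View pics/c9.png

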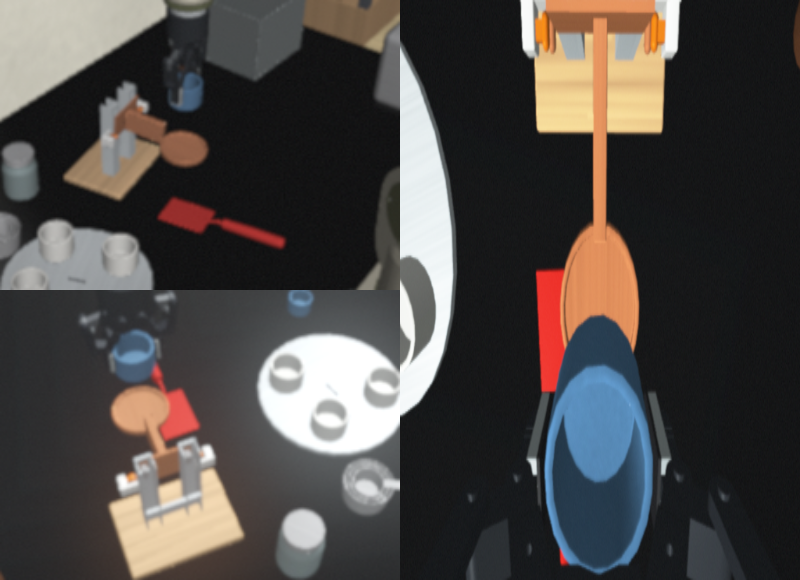

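The bracket is level and home, and the ramekin hangs over the dish axis. Lowering.

{"name": "play_rows", "arguments": {
  "plan": [0,0,0,0,0.001,0.03,0.5,0,0,0,0,0.001,0.06,0.5,0,0,0,0,0.001,0.077,0.5,0,0,0,0,0.001,0.084,0.5,0,0,0,0,0.001,0.084,0.5,0,0,0,0,0.001,0.084,0.5]
}}

```text
clock: 17.52
position: [0.5204, -0.064, 0.1363]
ee_rot: [0.996, 0.085, 0.001, 0.0]
ft_force: [0.0, -0.4, -1.4]
grip_width: 0.714
grasp_force: 38.9
```

```bash
python3 snap.py w10;python3 snap.py d10 side; python3 - <<'E'
from h import *
import json
# ramekin in side cam: predicted vs seen; dish too
m=json.load(open('pics/d10.json'));im=cv2.imread('pics/d10.png')
print([x for x in blobs(im,(100,90,40),(118,255,255),60)[0]], proj(m,np.array([.5193,-.0625,.11])),proj(m,np.array([.5193,-.0625,.157])))
E
```

```text
17.525 [ 0.5203571  -0.06401584  0.13629509] [[0.985, 0.17, 0.002], [0.17, -0.985, -0.0], [0.001, 0.001, -1.0]] [ 0.  -0.4 -1.4]
17.575 [ 0.5202921  -0.06405859  0.13622351] [[0.985, 0.17, 0.001], [0.17, -0.985, -0.0], [0.001, 0.001, -1.0]] [-0.8  0.7 -0.4]
[(np.int32(178), [279.5, 160.8], [274, 152, 12, 19]), (np.int32(344), [274.3, 287.0], [265, 276, 19, 23]), (np.int32(357), [178.4, 312.8], [169, 302, 19, 23])] [274.96106816 167.50442324] [275.40786897 155.73188675]
```

{"name": "play_rows", "arguments": {
  "plan": [0,0,0,-0.001,-0.001,0.002,0.5,0,0,0,-0.001,-0.001,0.004,0.5,0,0,0,-0.001,-0.001,0.0055,0.5,0,0,0,-0.001,-0.001,0.007,0.5,0,0,0,-0.001,-0.001,0.007,0.5,0,0,0,-0.001,-0.001,0.007,0.5]
}}

```text
clock: 18.38
position: [0.5186, -0.0632, 0.1283]
ee_rot: [0.996, 0.085, 0.0, 0.0]
ft_force: [0.2, -0.4, -2.0]
grip_width: 0.714
grasp_force: 38.9
```

{"name": "play_rows", "arguments": {
  "plan": [0,0,0,0,0,0.0005,0.5,0,0,0,0,0,0.001,0.5,0,0,0,0,0,0.001,0.5]
}}

```text
clock: 18.75
position: [0.5186, -0.0632, 0.1273]
ee_rot: [0.996, 0.085, -0.0, 0.0]
ft_force: [-0.3, 0.0, -0.8]
grip_width: 0.716
grasp_force: 38.9
```

{"name": "play_rows", "arguments": {
  "plan": [0,0,0,0,0,0.0005,0.5,0,0,0,0,0,0.001,0.5,0,0,0,0,0,0.001,0.5]
}}

```text
clock: 19.12
position: [0.5186, -0.0632, 0.1263]
ee_rot: [0.996, 0.085, -0.0, 0.0]
ft_force: [-0.6, 0.5, -1.9]
grip_width: 0.713
grasp_force: 38.9
```

{"name": "play_rows", "arguments": {
  "plan": [0,0,0,0,0,0.0005,0.5,0,0,0,0,0,0.001,0.5,0,0,0,0,0,0.001,0.5]
}}

```text
clock: 19.5
position: [0.5185, -0.0632, 0.1253]
ee_rot: [0.996, 0.085, -0.0, 0.0]
ft_force: [-0.3, 0.1, -1.6]
grip_width: 0.709
grasp_force: 38.9
```

{"name": "play_rows", "arguments": {
  "plan": [0,0,0,0,0,0.0005,0.5,0,0,0,0,0,0.001,0.5,0,0,0,0,0,0.001,0.5]
}}

```text
clock: 19.88
position: [0.5185, -0.0632, 0.1242]
ee_rot: [0.996, 0.085, -0.0, 0.0]
ft_force: [-0.3, -0.2, -1.0]
grip_width: 0.709
grasp_force: 38.9
```

```bash
python3 - <<'E'
from h import *
f=[np.r_[0]];im=viewer.camera('wrist')[:,:,::-1];m=viewer.camera_model('wrist')
print(status.get_obs()['ft_force'],status.get_obs()['position'])
S=[viewer.camera(c) for c in('side','scene')];
# dish ellipse in side and scene images -> triangulate
P=[]
for c,i,seed in(('side',S[0],None),('scene',S[1],None)):
    mm=viewer.camera_model(c);b=i[:,:,::-1].copy();hsv=cv2.cvtColor(b,cv2.COLOR_BGR2HSV)
    u=proj(mm,np.array([.5193,-.0625,.108]))
    k=cv2.inRange(hsv,np.array((3,80,60)),np.array((22,255,255)));n,l,s,cc=cv2.connectedComponentsWithStats(k)
    x,y=u.astype(int);w=k[y-30:y+30,x-40:x+40]
    print(c,u);print('\n'.join(''.join('#' if v else '.' for v in r[::1]) for r in w[5:50]))
E
```

```text
[-0.28797349 -0.8502591  -1.96045867] [ 0.51858433 -0.06320055  0.12430717]
side [274.94240134 167.99626606]
...............#................................................................
..............##................................................................
.............##.................................................................
............##..................................................................
...........###..................................................................
..........####..................................................................
.........#####..................................................................
........##########..............................................................
.......###########..............................................................
......############..............................................................
.....#############..............................................................
....##################..........................................................
...################
[... 5632 characters left out ...]
###########################.........................
..........................############################..........................
...........................##########################...........................
............................########################............................
.............................#######################......................#.....
..............................#######################...........................
.................................####################...........................
.....................................#################..........................
............................................##########..........................
```

```bash
python3 - <<'E'
from h import *
t=np.linspace(0,2*np.pi,361)
for c in('side','scene'):
    m=viewer.camera_model(c);b=viewer.camera(c)[:,:,::-1].copy();hsv=cv2.cvtColor(b,cv2.COLOR_BGR2HSV)
    k=cv2.inRange(hsv,np.array((3,80,60)),np.array((22,255,255)))
    for z in(.100,.095,.09):
        q=np.array([proj(m,np.array([.5193+.046*np.cos(a),-.0625+.046*np.sin(a),z])) for a in t]);print(c,z,'max row',q[:,1].max().round(1),'cols',q[:,0].min().round(1),q[:,0].max().round(1))
    u=proj(m,np.array([.5193,-.0625,.108])).astype(int);w=(slice(u[1]-10,u[1]+30),slice(u[0]-(12 if c=='side' else 18),u[0]+24))
    r,x=np.where(k[w]);print('seen max row',r.max()+w[0].start,'max col',x.max()+w[1].start,np.bincount(r).tolist())
# ramekin bottom vs: whitish/blue visible in side
print(status.get_obs()['ft_force'])
E
```

```text
side 0.1 max row 178.1 cols 261.1 288.7
side 0.095 max row 179.3 cols 261.1 288.6
side 0.09 max row 180.6 cols 261.1 288.5
seen max row 181 max col 289 [3, 3, 3, 3, 3, 3, 3, 5, 5, 6, 7, 9, 9, 10, 10, 12, 14, 17, 22, 26, 24, 22, 19, 16, 11]
scene 0.1 max row 207.8 cols 193.8 226.7
scene 0.095 max row 208.9 cols 194.0 226.8
scene 0.09 max row 209.9 cols 194.2 226.9
seen max row 221 max col 231 [0, 0, 0, 0, 0, 1, 2, 3, 5, 6, 6, 7, 7, 9, 12, 14, 18, 23, 22, 24, 25, 30, 28, 26, 24, 23, 23, 20, 16, 10, 10, 10, 10, 10, 13, 15, 14, 14, 14, 14]
[-0.42196626  0.53800765 -1.42684033]
```

```bash
python3 - <<'E'
from h import *
import json
t=np.linspace(0,2*np.pi,721)
X=np.array([.9854,.1702,0]);Y=np.array([-.1702,.9854,0]);O=np.array([.6472,-.0406,0])
def dish(deg,xo=-130,z0=.110,R=.046):
    # rim circle, bracket tilted about plate foot (stand x=0,z=.100)
    a=np.radians(deg);P=[]
    for s in t:
        x,y,z=xo/1e3+R*np.cos(s),R*np.sin(s),z0-.1
        P.append(O+X*(x*np.cos(a)+z*np.sin(a)*0)+Y*y+np.array([0,0,.1+z+x*np.sin(a)]))
    return np.array(P)
for n in('w9','w6'):
    m=json.load(open(f'pics/{n}.json'));im=cv2.imread(f'pics/{n}.png');hsv=cv2.cvtColor(im,cv2.COLOR_BGR2HSV)
    k=cv2.inRange(hsv,np.array((5,70,60)),np.array((27,255,255)));n_,l,s,c=cv2.connectedComponentsWithStats(k)
    for d in(0,2,4):
        q=np.array([proj(m,p) for p in dish(d)]);print(n,d,'cols',q[:,0].min().round(1),q[:,0].max().round(1),'rows',q[:,1].min().round(1),q[:,1].max().round(1))
    for r in range(140,262,8):
        c=np.where(k[r,170:380])[0]+170
        if len(c): print(r,c[0],c[-1],end=' | ')
    print()
E
```

```text
w9 0 cols 202.5 308.0 rows 143.7 244.4
w9 2 cols 203.4 307.1 rows 143.2 241.2
w9 4 cols 204.2 306.2 rows 142.6 238.0
140 247 264 | 148 229 281 | 156 219 291 | 164 212 298 | 172 209 302 | 180 206 304 | 188 205 306 | 196 205 305 | 204 207 303 | 212 296 300 | 
w6 0 cols 248.1 326.2 rows 185.1 257.6
w6 2 cols 248.2 325.3 rows 184.4 255.0
w6 4 cols 248.2 324.4 rows 183.6 252.4
140 279 299 | 148 279 298 | 156 279 298 | 164 279 298 | 172 279 297 | 180 278 297 | 188 266 306 | 196 256 316 | 204 250 321 | 212 247 323 | 220 246 323 | 228 246 321 | 236 249 317 | 244 255 310 | 252 265 298 |
```

{"name": "play_rows", "arguments": {
  "plan": [0,0,0,0,0,0.0005,0.5,0,0,0,0,0,0.001,0.5,0,0,0,0,0,0.0015,0.5,0,0,0,0,0,0.0015,0.5]
}}

```text
clock: 20.62
position: [0.5186, -0.0632, 0.1228]
ee_rot: [0.996, 0.085, -0.0, 0.0]
ft_force: [-0.0, 0.3, -1.7]
grip_width: 0.715
grasp_force: 38.9
```

{"name": "play_rows", "arguments": {
  "plan": [0,0,0,0,0,0.0005,0.5,0,0,0,0,0,0.001,0.5,0,0,0,0,0,0.0015,0.5,0,0,0,0,0,0.0015,0.5]
}}

```text
clock: 21.12
position: [0.5186, -0.0632, 0.1213]
ee_rot: [0.996, 0.085, -0.0, 0.0]
ft_force: [0.0, -0.2, -1.5]
grip_width: 0.712
grasp_force: 38.9
```

{"name": "play_rows", "arguments": {
  "plan": [0,0,0,0,0,0.0005,0.5,0,0,0,0,0,0.001,0.5,0,0,0,0,0,0.0015,0.5,0,0,0,0,0,0.0015,0.5]
}}

```text
clock: 21.62
position: [0.5186, -0.0632, 0.1199]
ee_rot: [0.996, 0.085, 0.0, 0.0]
ft_force: [-0.7, -1.3, 0.0]
grip_width: 0.711
grasp_force: 39.1
```

{"name": "play_rows", "arguments": {
  "plan": [0,0,0,0,0,0.0005,0.5,0,0,0,0,0,0.0008,0.5,0,0,0,0,0,0.0008,0.5]
}}

```text
clock: 22.0
position: [0.5186, -0.0632, 0.1192]
ee_rot: [0.996, 0.085, 0.0, 0.0]
ft_force: [-2.9, -0.0, 3.6]
grip_width: 0.714
grasp_force: 39.4
```

Contact at about 5 N. Unloading slightly, releasing and rising.

{"name": "play_rows", "arguments": {
  "plan": [0,0,0,0,0,-0.0005,0.5,0,0,0,0,0,-0.0005,0.73,0,0,0,0,0,-0.0005,0.76,0,0,0,0,0,-0.0005,0.85,0,0,0,0,0,-0.0005,0.95,0,0,0,0,0,-0.0005,1,0,0,0,0,0,-0.0005,1,0,0,0,0,0,-0.02,1,0,0,0,0,0,-0.05,1,0,0,0,0,0,-0.1,1,0,0,0,0,0,-0.12,1,0,0,0,0,0,-0.12,1]
}}

```text
clock: 23.5
position: [0.5194, -0.0632, 0.2405]
ee_rot: [0.996, 0.085, 0.001, 0.001]
ft_force: [-0.4, 0.4, -1.0]
grip_width: 0.997
grasp_force: 0.0
```

```bash
python3 snap.py w11; python3 - <<'E'
from h import *
import json
m=json.load(open('pics/w11.json'));im=cv2.imread('pics/w11.png');hsv=cv2.cvtColor(im,cv2.COLOR_BGR2HSV)
b,l=blobs(im,(95,80,60),(125,255,255),300)
for x in b: print(x, plane(m,x[1],.145))
print('pred rim ctr',proj(m,np.array([.5193,-.0625,.145])),'noses pred',proj(m,np.array([.6472,-.0406,.113])-.006*np.array([.985,.17,0])+.054*np.array([-.17,.985,0])))
print('orange',[x for x in blobs(im,(3,180,120),(18,255,255),8)[0]])
k=cv2.inRange(hsv,np.array((5,70,60)),np.array((27,255,255)))
for r in range(0,140,4):
    c=np.where(k[r,150:380])[0]+150
    if len(c): print(r,c[0],c[-1],len(c),end=' | ')
O=np.array([.6472,-.0406,0]);X=np.array([.9854,.1702,0]);Y=np.array([-.1702,.9854,0])
for x in(0,-.004): print('plate top pred',[proj(m,O+X*x+Y*y+np.array([0,0,.15])).round(1) for y in(.043,-.043)])
E
```

```text
23.5 [ 0.51936887 -0.06323479  0.24047709] [[0.985, 0.17, 0.003], [0.17, -0.985, -0.001], [0.003, 0.001, -1.0]] [-0.4  0.4 -1. ]
(np.int32(4212), [253.8, 197.9], [219, 159, 70, 77]) [ 0.52245878 -0.06274441  0.145     ]
pred rim ctr [252.86072659 201.44306919] noses pred [186.05319107  43.5322082 ]
orange [(np.int32(224), [186.5, 43.1], [178, 34, 16, 19]), (np.int32(233), [318.6, 43.3], [312, 34, 16, 20]), (np.int32(9), [206.0, 187.0], [206, 183, 1, 9])]
0 170 335 102 | 4 171 335 96 | 8 171 335 64 | 12 171 335 62 | 16 171 334 65 | 28 191 314 114 | 32 190 315 126 | 36 180 325 146 | 40 177 328 152 | 44 177 328 94 | 48 178 328 95 | 52 182 324 92 | 56 180 325 102 | 60 175 331 157 | 64 175 331 157 | 68 175 331 157 | 72 175 330 156 | 76 176 330 155 | 80 176 330 155 | 84 176 330 155 | 88 177 329 153 | 92 177 329 153 | 96 244 261 18 | 100 244 261 18 | 104 244 261 18 | 108 244 261 18 | 112 244 260 17 | 116 244 260 17 | 120 245 260 16 | 124 245 260 16 | 128 245 260 16 | 132 245 260 16 | 136 245 260 16 | plate top pred [array([189.3,  22.1]), array([316.2,  22.1])]
plate top pred [array([189.7,  28.8]), array([315.8,  28.8])]
```

```bash
python3 - <<'E'
from h import *
import json
m=json.load(open('pics/w11.json'));im=cv2.imread('pics/w11.png').astype(float)
C=-np.array(m['R']).T@np.array(m['t']);print('cam',C)
hsv=cv2.cvtColor(im.astype(np.uint8),cv2.COLOR_BGR2HSV)
for c in(225,280): print('col',c,[tuple(v) for v in hsv[16:50,c].tolist()])
for r in range(26,38,1): 
    c=np.where((hsv[r,:,0]<17)&(hsv[r,:,1]>70))[0];c=c[(c>180)&(c<325)]
    print(r,c[0] if len(c) else None,c[-1] if len(c) else None,hsv[r,186:195].tolist())
E
```

```text
cam [ 0.59303024 -0.05033675  0.36916688]
col 225 [(90, 11, 90), (90, 14, 88), (90, 14, 89), (85, 17, 91), (98, 11, 90), (102, 14, 89), (96, 14, 88), (95, 17, 90), (94, 19, 93), (94, 18, 99), (95, 14, 108), (11, 33, 133), (11, 106, 194), (12, 145, 227), (12, 148, 229), (12, 149, 229), (12, 150, 229), (12, 148, 229), (11, 150, 219), (11, 151, 167), (11, 152, 146), (12, 152, 146), (11, 147, 144), (11, 150, 143), (11, 150, 143), (11, 150, 141), (11, 145, 142), (11, 112, 146), (11, 34, 156), (90, 12, 170), (98, 16, 173), (98, 16, 174), (99, 15, 172), (96, 15, 173)]
col 280 [(98, 17, 182), (95, 17, 182), (95, 17, 183), (100, 17, 185), (98, 17, 184), (98, 17, 183), (98, 15, 184), (98, 15, 183), (98, 17, 185), (100, 17, 184), (101, 15, 183), (10, 4, 180), (9, 77, 206), (12, 140, 229), (12, 149, 231), (12, 150, 231), (11, 150, 231), (12, 150, 230), (11, 150, 222), (11, 151, 171), (11, 152, 148), (11, 152, 148), (11, 147, 147), (11, 149, 144), (11, 149, 144), (11, 148, 143), (12, 148, 143), (11, 116, 147), (13, 41, 156), (97, 13, 171), (95, 16, 174), (96, 15, 175), (96, 15, 175), (95, 16, 175
[... 1104 characters left out ...]
, 118, 188], [11, 143, 221], [12, 150, 226], [12, 149, 226], [12, 150, 226]]
34 186 320 [[14, 142, 221], [13, 178, 209], [13, 203, 191], [13, 198, 170], [12, 177, 173], [11, 158, 200], [11, 153, 212], [11, 152, 215], [11, 153, 215]]
35 185 321 [[14, 192, 233], [14, 228, 229], [14, 232, 221], [14, 228, 200], [13, 214, 173], [12, 180, 160], [11, 158, 158], [11, 155, 160], [11, 152, 161]]
36 181 321 [[15, 215, 243], [15, 237, 242], [15, 231, 236], [14, 228, 223], [14, 229, 193], [13, 216, 158], [12, 186, 136], [12, 163, 136], [11, 152, 143]]
37 181 324 [[16, 226, 247], [16, 234, 247], [15, 231, 243], [15, 224, 233], [14, 227, 209], [14, 228, 170], [13, 217, 134], [12, 184, 126], [12, 161, 141]]
```

```bash
python3 - <<'E'
from workcell import manip
print(manip.hand_in())
E
```

```text
the job is handed in; nothing more can be done
None
```

I hooked and pressed the bracket home (it stopped hard at 27 N), set the blue ramekin upright in its dish, and handed the job in at 23.5 s. After release the bracket seems to have tipped forward about 3° in the slots' play, leaving the dish about 7 mm low. I had no picture views left to check that, and hand-in gave no verdict.

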